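Draw the rifle microphone slantwise out of the patch box and hold it up

TASK

The rifle microphone lies stowed in the trough of the patch box with its nose under the fixed cover, and it is longer than the opening: push the half-open plywood flap right back past upright so that it stays open, then grip the microphone, tilt it and draw it out slantwise through the opening, tail first, without forcing it against the box. Finish holding it level in the gripper, the whole microphone raised well clear (5 cm or more) above the height of the box, ready to be taken from you: do not put it down or let go. Leave the other things on the desk and on the box where they lie.

Things in the scene. Friction and masses are not known exactly. Their poses are not given: they have to be found in the camera images.
- patchbox: Fixed open-topped box of black 12 mm MDF on the desk, outside 344 (x) x 234 (y) x 115 mm high. Origin: centre of its underside, on the desk; x along the box away from the robot, y left, z up (turned up to 0.5 rad). Inside: x -160..160, y -105..105 mm, floor at z 12 mm. A ridged aluminium knob, 35 mm across, 25 mm high, is fixed on its cover at x -118, y 62 mm.
- cover_edge (a point): Edge of the fixed cover board that the microphone lies under: top of the board, over the middle of the trough (box frame x -40, y -30, z 115 mm; same axes). The board is 12 mm thick (z 103..115) and closes the box over x -160..-40 mm; the opening is the rest, x -40..160, y -105..105 mm, at z 115.
- jack_panel (a point): Middle of the grey panel with two rows of jack sockets inside the opening (box frame x 60, y 75, z 85 mm; same axes). Panel and block below are solid down to the floor and fill x -40..160, y 45..105 mm. The free trough beside it is y -105..45 mm, 103 mm deep, and goes on under the cover.
- flap (a joint): Angle of the plywood flap (rad): 0 closed, flat over the opening; 1.57 upright; 1.95 the stop, leaning back. Starts half open. The hinge is stiff: the flap stays where it is left and takes 0.35 N m plus its weight (0.22 kg) to turn, a few newtons near its free edge. Flap: 206 mm along the hinge, 215 mm from hinge to free edge, 9 mm thick.
- flap_hinge (a point): Middle of the flap's hinge line, on the left (+y) rim of the box (box frame x 60, y 111, z 115 mm). The hinge line runs along the box's x; the flap opens towards +y.
- flap_edge (a point): Middle of the flap's free edge, 215 mm from the hinge line.
- rifle_mic: Loose straight rifle microphone: metal tube 280 mm long, 21 mm in diameter, about 0.16 kg, balance point 25 mm from the middle towards the tail. Starts lying on the trough floor roughly along the box, nose to the robot under the cover. Origin mid-length on its axis; x along the axis from nose to tail. Front 170 mm slotted, rear 110 mm plain; grip it anywhere.
- mic_nose (a point): Nose end of the microphone, on its axis (x -140 mm).
- mic_tail (a point): Tail (connector) end of the microphone, on its axis (x +140 mm).
- disc_a: bystander: grey plastic minidisc cartridge, 72 x 68 x 5 mm, lying flat; origin at the centre of its underside; on the fixed cover of the patch box, right of the knob
- disc_b: bystander: grey plastic minidisc cartridge, 72 x 68 x 5 mm, lying flat; origin at the centre of its underside; on the desk left of the patch box
- disc_c: bystander: grey plastic minidisc cartridge, 72 x 68 x 5 mm, lying flat; origin at the centre of its underside; on the desk right of the patch box
- boundary_mic: bystander: flat black steel boundary microphone, 115 x 90 x 15 mm, on the desk right of the patch box; origin at the centre of its underside
- earpiece_l: bystander: white in-ear monitor, about 20 x 25 x 16 mm, on the desk just beyond the far end of the patch box; origin under its centre
- earpiece_r: bystander: the other white in-ear monitor, beside the first
- tape_roll: bystander: roll of grey tape lying flat, 104 mm across, 48 mm high, on the desk left of the patch box; origin at the centre of its underside

How it is judged:
By the outcome, as a careful person would: the job done as asked, in the order asked, and still so for the second after the job is handed in, while the arm keeps its last pose, push and grip.
It also fails if it takes over 51 s, if anything falls off the work surface, if the arm or the gripper's body presses on something with over 40 N, if the wrist force passes 120 N, or if a joint passes its speed limit or range.

ROBOT

A 6-joint arm with a two-finger parallel gripper is mounted at the origin on the work surface. World frame = base frame: x ahead of the robot, y to its left, z up, the work surface at z = 0. Lengths are in mm, angles in rad, forces in N, time in s.
With the tool pointing down it reaches from about 400 to 925 mm from the base axis. Payload 12.5 kg.
Tool frame: the origin (TCP) lies midway between the tips of the shut fingers; the grasp point (between the pads) lies 19 mm behind it (env.pinch_z is the z of the grasp point in the tool frame, in mm); z points along the fingers, y is the line along which they close (so a half turn about z gives the same grasp; the last joint's range is limited). The gripper opens to 95 mm and grips with 3 to 60 N. Pads are 20 mm wide; open, the fingers measure 119 mm over their backs; the gripper's body (75 mm by 180 mm) begins 59 mm behind the grasp point.
Start: joints at [1.211, 0.491, 1.559, -0, 1.092, -0.106], TCP at [156.909, 605.001, 214.661] pointing down, gripper open.
Joint ranges: [-3.1, 3.1], [-0.84, 2.19], [0.05, 2.79], [-1.13, 4.28], [0.06, 2.93], [-2.69, 2.69]. Speed limits (rad/s): [2.22, 2.22, 2.79, 3.14, 3.14, 3.14].

INTERFACE

Orientations are given as [roll, pitch, yaw] about the fixed x, y, z axes, in that order (R = Rz(yaw) Ry(pitch) Rx(roll)).
In Python, from cell import env, eyes gives the robot as it stands.
- The arm moves only by the shell command python3 -m inch 'ROWS'. ROWS is JSON, a list of rows, each a list of 3 entries, a list of its own where there are three numbers: the shift along the tool's x, y, z in units of 60 mm (1.0 is 60 mm), then the turn about the tool's z in units of 5 degrees (1.0 is 5 degrees), then the closure, from -1 (fully open) to 1 (shut). In form: [[[tx, ty, tz], turn, claw], ...]. A call has exactly 10 rows; each row shifts and turns the commanded pose from where the row before left it, along the tool's axes as they then stand; what a row does not reach is not made up. A row lasts 1/8 s, in which the tool goes at most 62.5 mm and 10.7 degrees, less where a joint would pass 70% of its speed; a pose out of reach is approached as far as the arm can. A call is refused whole if a number of a shift passes 1 or a number of a turn 1, either way. A call with a gripper value outside its range is refused whole. The fingers move at their own pace and stop on an object; the grip force is fixed at half the most. Time passes only in rows, so rows that do not move let the fingers close, or fill a call up. It gives the time, the measured TCP pose, the force, the opening and the grip force at its end, in the units of the state.
- env.state(): the state, without advancing time (a new reading comes with each control period).
- eyes.read_camera(name): name is "scene" or "side" or "wrist"; returns a dict with "pixels" (480x640x3 uint8, red, green, blue), "fx", "fy", "cx", "cy" (pixels), "distortion" ([k1, k2, p1, p2, k3] as OpenCV has them; the pictures are not rectified), "extrinsics" (4x4, takes a point from world to camera coordinates). Camera axes: x right, y down, z forward; pixel columns grow to the right and rows downward; lengths in mm; the calibration is good to about 2 mm. A picture is of the moment at which its call begins. There is no depth.
- env.job_done(): hands the job in; it is judged then, once.
Trained networks look in a picture, given as the dict that the camera call returned (one of the last four; its "shot" number tells which), for a name from the list of things; names that differ only in an ending like _2 or _b are one class to them, and where a whole thing is asked for, a point or a joint stands for the part that bears it (a point fixed in the world has none). Each returns a list of dicts, best first, with "score" (0 to 1); they miss things now and then, are a little off and sometimes report something else, mostly with a low value. They report only what shows in the picture. A call takes as long as a camera call.
- eyes.boxes_of(name, picture): "centre" ([row, column] in pixels, amid what is visible of it).
- eyes.cut_out(name, picture): "mask" (480x640 bool, what is visible of it) and "centre" ([row, column] in pixels, amid what is visible of it).
- eyes.spot_point(name, picture): "centre" ([row, column] in pixels: a listed point, or the origin of a listed thing).
The state is a dict: "t": time; "joints": joint angles; "qvel": joint speeds; "tau": joint torques, N m; "eef_pos": TCP position; "tcp_rot": TCP orientation; "ft_force": force on the tool from outside, world axes, zero at the start; "moment": the same for the moment, N m; "opening": opening from 0.0 (shut) to 1.0 (fully open); "grip_force": force on a finger pad.
Only numpy, scipy, OpenCV 4.12 (cv2) and the standard library are available. Lean on these libraries where they do the work, as an engineer would, in place of code of your own. Each camera call takes 0.05 s, during which the arm holds its last target. There are 200 camera calls.

## Working session

There is one attempt and no reset: what is moved stays moved. The work goes in short steps, Python scripts to look and compute and a shell command to move; the robot and the scene stay as the last step left them, time stands still between calls to the robot, and variables do not carry over. Pictures are saved under pics/ and viewed, at most 14 in all, crops included, and the job is handed in when it is done.

```bash
mkdir -p pics; ls
cat > h.py <<'E'
import numpy as np, cv2
from cell import env, eyes
def ray(p,rc):
    K=np.array([[p['fx'],0,p['cx']],[0,p['fy'],p['cy']],[0,0,1.]]);E=np.array(p['extrinsics'])
    u=cv2.undistortPoints(np.array([[[rc[1],rc[0]]]],float),K,np.array(p['distortion'],float))[0,0]
    R,t=E[:3,:3],E[:3,3]; d=R.T@np.array([u[0],u[1],1]); return -R.T@t, d/np.linalg.norm(d)
def atz(p,rc,z):
    o,d=ray(p,rc); return o+d*(z-o[2])/d[2]
def tri(rs):
    A=sum(np.eye(3)-np.outer(d,d) for o,d in rs); b=sum((np.eye(3)-np.outer(d,d))@o for o,d in rs); return np.linalg.solve(A,b)
def proj(p,X):
    K=np.array([[p['fx'],0,p['cx']],[0,p['fy'],p['cy']],[0,0,1.]]);E=np.array(p['extrinsics'])
    return cv2.projectPoints(np.atleast_2d(np.array(X,float)),cv2.Rodrigues(E[:3,:3])[0],E[:3,3],K,np.array(p['distortion'],float))[0][:,0]
def shoot(n,f=None):
    p=eyes.read_camera(n)
    if f: cv2.imwrite('pics/'+f,cv2.cvtColor(p['pixels'],cv2.COLOR_RGB2BGR))
    return p
E
python3 - <<'E'
from h import *
np.set_printoptions(precision=1,suppress=True)
P={c:shoot(c,c+'0.png') for c in ('scene','side','wrist')}
a=np.hstack([P['scene']['pixels'],P['side']['pixels']]);
cv2.imwrite('pics/a0.png',cv2.cvtColor(cv2.resize(a,(800,300)),cv2.COLOR_RGB2BGR))
for c,p in P.items():
    E=np.array(p['extrinsics']); print(c,-E[:3,:3].T@E[:3,3])
for n in ['patchbox','cover_edge','jack_panel','flap_hinge','flap_edge','rifle_mic','mic_nose','mic_tail']:
    rs=[]
    for c,p in P.items():
        r=eyes.spot_point(n,p)
        if r: print(n,c,np.array(r[0]['centre']),round(r[0]['score'],2)); (r[0]['score']>.4 and c!='wrist') and rs.append(ray(p,r[0]['centre']))
    if len(rs)>1: print('   tri',tri(rs))
s=env.state(); print(s['eef_pos'],s['tcp_rot'],s['opening'])
E
```

```text
pics
scene [1222.4 -138.5 1247.2]
side [1011.  -648.7 1014.6]
wrist [ 79.  626.2 385.5]
patchbox scene [238.  284.1] 0.76
patchbox side [282. 282.] 0.84
   tri [480.5 -19.6  -4.6]
cover_edge scene [196.3 274. ] 0.58
cover_edge side [236.6 252.7] 0.82
   tri [421.9 -25.5 103.4]
jack_panel scene [243.2 311.2] 0.92
jack_panel side [252.5 326.1] 0.59
   tri [563.2  28.7  91.2]
flap_hinge scene [239.3 327.6] 0.97
flap_hinge side [236.5 338.6] 0.8
   tri [570.4  65.3 107.4]
flap_edge scene [185.8 275.7] 0.75
flap_edge side [185.6 294.1] 0.75
   tri [542.9 -37.  311. ]
rifle_mic side [281.8 260.1] 0.64
mic_nose side [240.6 226.9] 0.74
mic_tail scene [282.5 255. ] 0.57
[156.9 605.  214.7] [3.1 0.  2.9] 1.001827316155075
```

View pics/scene0.png

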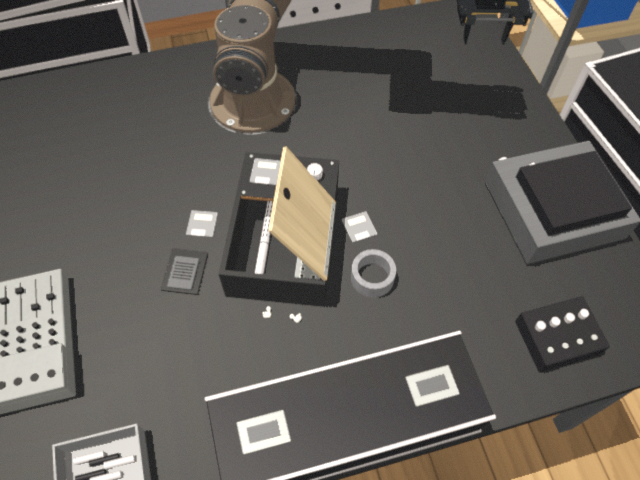

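View pics/side0.png

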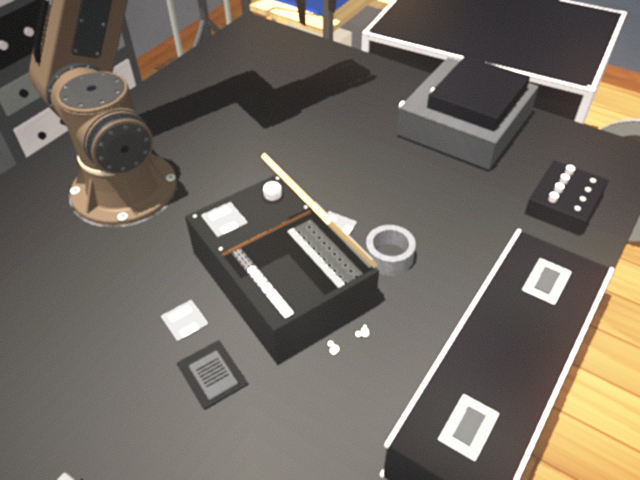

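```bash
cat > fit.py <<'E'
from h import *
from scipy.optimize import least_squares
np.set_printoptions(precision=2,suppress=True)
B={'patchbox':(0,0,0),'cover_edge':(-40,-30,115),'jack_panel':(60,75,85),'flap_hinge':(60,111,115)}
def W(q,X): c,s=np.cos(q[2]),np.sin(q[2]); X=np.atleast_2d(X); return np.c_[q[0]+c*X[:,0]-s*X[:,1],q[1]+s*X[:,0]+c*X[:,1],X[:,2]]
def edge(a): return (60,111-215*np.cos(a),115+215*np.sin(a))
E
python3 - <<'E'
from fit import *
P={c:shoot(c) for c in('scene','side')}
obs=[]
for c,p in P.items():
    for n in list(B)+['flap_edge']:
        r=eyes.spot_point(n,p)
        if r: obs.append((c,n,np.array(r[0]['centre'])[::-1]))
def res(q):
    return np.concatenate([proj(P[c],W(q,edge(q[3]) if n=='flap_edge' else B[n]))[0]-o for c,n,o in obs])
s=least_squares(res,[480,-20,-.3,.9],loss='soft_l1'); q=s.x; print(q); print([(c,n) for c,n,o in obs]); print(res(q).reshape(-1,2))
cor=[(x,y,z) for z in(115,) for x,y in((-172,-117),(172,-117),(172,117),(-172,117))]
inn=[(-40,-105,115),(160,-105,115),(160,105,115),(-40,105,115)]
out=[]
for c,(r0,c0) in {'scene':(135,195),'side':(165,165)}.items():
    im=cv2.cvtColor(P[c]['pixels'],cv2.COLOR_RGB2BGR)[r0:r0+180,c0:c0+220]; im=cv2.resize(im,None,fx=3.6,fy=3.3)
    im=cv2.convertScaleAbs(im,alpha=1.3,beta=25)
    for L in(cor,inn):
        pp=(proj(P[c],W(q,L))-[c0,r0])*[3.6,3.3]
        cv2.polylines(im,[pp.astype(int)],True,(0,0,255),1)
    cv2.imwrite(f'pics/fit_{c}.png',im)
for n in('mic_tail','mic_nose','rifle_mic'):
    for c in P:
        r=eyes.spot_point(n,P[c])
        if r:
            X=atz(P[c],r[0]['centre'],22.5); d=X[:2]-q[:2]; print(n,c,r[0]['centre'],r[0]['score'],X,'box',np.cos(q[2])*d[0]+np.sin(q[2])*d[1],-np.sin(q[2])*d[0]+np.cos(q[2])*d[1])
E
```

```text
[480.04 -23.06  -0.36   7.38]
[('scene', 'patchbox'), ('scene', 'cover_edge'), ('scene', 'jack_panel'), ('scene', 'flap_hinge'), ('scene', 'flap_edge'), ('side', 'patchbox'), ('side', 'cover_edge'), ('side', 'jack_panel'), ('side', 'flap_hinge'), ('side', 'flap_edge')]
[[ 0.84  4.11]
 [-5.56 -1.75]
 [ 1.24 -0.73]
 [-1.69 -0.28]
 [ 0.85  0.73]
 [ 1.67 -0.86]
 [-0.28  0.16]
 [-0.88  3.67]
 [ 1.19 -0.03]
 [-0.86 -0.14]]
mic_tail scene [284.0, 255.6] 0.68 [ 597.11 -115.1    22.5 ] box 142.11815498803685 -44.5054885701747
mic_tail side [253.3, 327.2] 0.55 [533.1   78.44  22.5 ] box 13.58299366400982 113.72101029370283
mic_nose scene [236.1, 282.8] 0.4 [486.5  -23.34  22.5 ] box 6.139095051454918 2.024304551451684
mic_nose side [240.2, 225.7] 0.73 [326.98 -10.96  22.5 ] box -147.3924172716305 -43.00266032795139
rifle_mic scene [233.9, 266.0] 0.58 [469.63 -61.69  22.5 ] box 3.974716891708743 -39.812275721003985
rifle_mic side [284.4, 263.0] 0.78 [469.55 -64.22  22.5 ] box 4.7998610078096124 -42.20014078763944
```

View pics/fit_side.png

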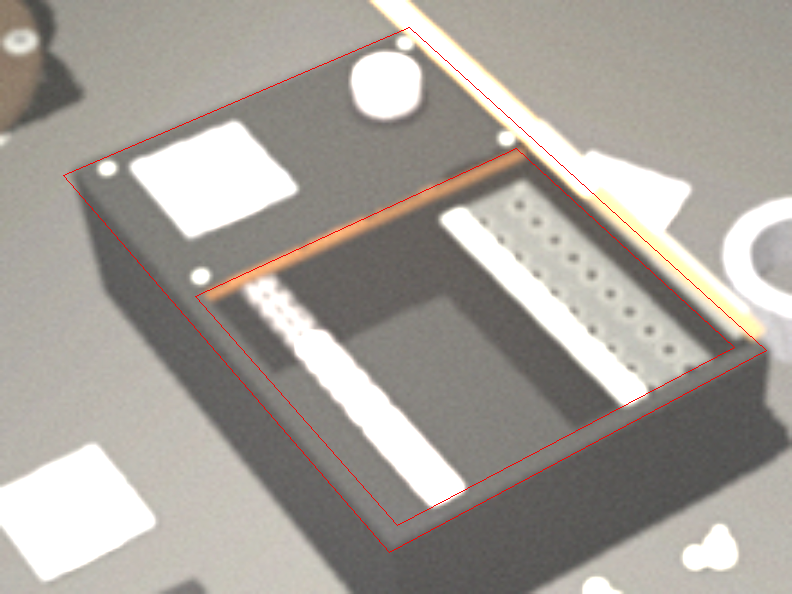

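View pics/fit_scene.png

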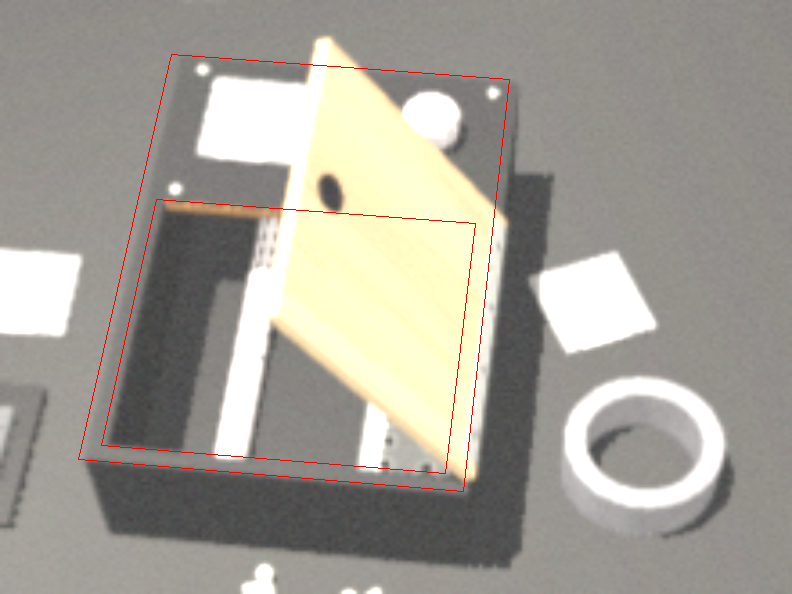

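```bash
cat > fit2.py <<'E'
from fit import *
C=[('scene',(-172,-117,115),(172,57)),('scene',(172,-117,115),(82,461)),('scene',(172,117,0),(508,565)),('scene',(172,-117,0),(112,533)),('scene',(-172,117,115),(516,84)),('scene',(-40,-105,115),(164,203)),
('side',(-172,-117,115),(67,177)),('side',(172,-117,115),(389,549)),('side',(172,117,115),(767,348)),('side',(-40,-105,115),(206,296)),('side',(-172,117,115),(409,29)),('side',(-40,105,115),(522,150)),('side',(160,-105,115),(398,522))]
O={'scene':(195,135),'side':(165,165)}
E
python3 - <<'E'
from fit2 import *
P={c:shoot(c) for c in O}
def res(q): return np.concatenate([proj(P[c],W(q,X))[0]-(np.array(z)/[3.6,3.3]+O[c]) for c,X,z in C])
s=least_squares(res,[480,-20,-.36],loss='soft_l1'); q=s.x; print(np.round(q,3)); print(res(q).reshape(-1,2))
e=np.array([542.9,-37,311]); 
def tb(X): d=np.array(X)[:2]-q[:2];c,s_=np.cos(q[2]),np.sin(q[2]);return c*d[0]+s_*d[1],-s_*d[0]+c*d[1]
print('flap edge box',tb(e))
# mic: mask axis from side + scene
for c,p in P.items():
    r=eyes.cut_out('rifle_mic',p)[0]; ys,xs=np.nonzero(r['mask']); 
    v=cv2.fitLine(np.c_[xs,ys].astype(np.float32),cv2.DIST_L2,0,.01,.01).ravel(); t=(xs-v[2])*v[0]+(ys-v[3])*v[1]
    for k in(t.min(),t.max()):
        X=atz(p,(v[3]+k*v[1],v[2]+k*v[0]),24); print(c,r['score'],X,'box',tb(X))
E
```

```text
[481.19 -20.84  -0.36]
[[  0.82  -0.45]
 [  0.28  -0.16]
 [-11.84  -0.07]
 [ -1.01   0.57]
 [ -0.71  -1.33]
 [ -1.04  -0.93]
 [  0.08  -0.83]
 [  1.57   0.39]
 [  1.01   0.28]
 [ -1.58  -0.22]
 [  1.    -0.79]
 [ -0.45  -0.98]
 [  1.12   0.58]]
flap edge box (np.float64(63.43689608899523), np.float64(6.752063540127727))
scene 0.59 [ 569.89 -100.81   24.  ] box (np.float64(111.28370222718513), np.float64(-43.35166924198502))
scene 0.59 [374.83 -30.72  24.  ] box (np.float64(-95.94769248196324), np.float64(-46.93075072517164))
side 0.63 [363.04 -23.02  24.  ] box (np.float64(-109.70907515159405), np.float64(-43.9096888456861))
side 0.63 [559.2  -98.32  24.  ] box (np.float64(100.40905878297521), np.float64(-44.81509284274611))
```

```bash
cat > go.py <<'E'
import sys; from fit import *
Q=[481.2,-20.8,-0.36]; PSI=np.pi-.36
def go(bx,by,z):
    s=env.state(); X=W(Q,(bx,by,z))[0]; d=X-np.array(s['eef_pos']); y=s['tcp_rot'][2]
    tx=np.array([np.cos(PSI),np.sin(PSI),0]);ty=np.array([np.sin(PSI),-np.cos(PSI),0])
    turn=-(np.angle(np.exp(1j*(PSI-y))))*180/np.pi/5
    print('turn units',round(turn,2),'shift units',np.round([d@tx/60,d@ty/60,-d[2]/60],2))
def where():
    s=env.state(); p=np.array(s['eef_pos']);d=p[:2]-Q[:2];c,n=np.cos(Q[2]),np.sin(Q[2])
    print('t',round(s['t'],2),'box',np.round([c*d[0]+n*d[1],-n*d[0]+c*d[1],p[2]],1),'rot',np.round(s['tcp_rot'],3),'F',np.round(s['ft_force'],1),'M',np.round(s['moment'],2),'open',round(s['opening'],3),'grip',np.round(s['grip_force'],1))
if __name__=='__main__':
    where()
    if len(sys.argv)>3: go(*map(float,sys.argv[1:4]))
E
python3 go.py 60 -45 345
```

```text
t 2.45 box [-524.   471.4  214.7] rot [3.14 0.   2.89] F [ 0.1 -1.2 -0.3] M [-0.   -0.03  0.01] open 0.998 grip 0.0
turn units 1.22 shift units [-9.73 -8.61 -2.17]
```

```bash
python3 -m inch '[[[0,0,-1],0.6,1],[[0,0,-1],0.6,1],[[-0.6,-0.55,-0.17],0,1],[[-0.7,-0.62,0],0,1],[[-0.7,-0.62,0],0,1],[[-0.7,-0.62,0],0,1],[[-0.7,-0.62,0],0,1],[[-0.7,-0.62,0],0,1],[[-0.7,-0.62,0],0,1],[[-0.7,-0.62,0],0,1]]'; python3 -m inch '[[[-0.7,-0.62,0],0,1],[[-0.7,-0.62,0],0,1],[[-0.7,-0.62,0],0,1],[[-0.7,-0.62,0],0,1],[[-0.7,-0.62,0],0,1],[[-0.7,-0.62,0],0,1],[[0,0,0],0,1],[[0,0,0],0,1],[[0,0,0],0,1],[[0,0,0],0,1]]'; python3 go.py 60 -45 272
```

```text
t: 3.7
eef_pos: [363.5, 212.8, 345.1]
tcp_rot: [3.141, 0.001, 2.783]
ft_force: [0.7, 0.8, 0.0]
opening: 0.021
grip_force: 0.0
t: 4.95
eef_pos: [520.4, -82.1, 345.2]
tcp_rot: [3.141, 0.001, 2.784]
ft_force: [-0.8, 0.4, 0.9]
opening: 0.003
grip_force: 0.0
t 4.95 box [ 58.3 -43.6 345.2] rot [3.14 0.   2.78] F [-0.8  0.4  0.9] M [-0.02  0.01 -0.07] open 0.003 grip 0.0
turn units 0.03 shift units [-0.03 -0.02  1.22]
```

```bash
python3 -m inch '[[[0,0,0.6],0,1],[[0,0,0.6],0,1],[[0,0.4,0],0,1],[[0,0.4,0],0,1],[[0,0.35,0],0,1],[[0,0.3,0],0,1],[[0,0.3,0],0,1],[[0,0.3,0],0,1],[[0,0.3,0],0,1],[[0,0,0],0,1]]'; python3 go.py 60 150 272
python3 - <<'E'
from h import *
p=shoot('side','flap1.png'); r=eyes.spot_point('flap_edge',p); print(r[:1])
E
```

```text
t: 6.2
eef_pos: [570.4, 50.4, 272.5]
tcp_rot: [3.141, -0.0, 2.785]
ft_force: [0.2, -0.3, -0.2]
opening: 0.004
grip_force: 0.0
t 6.2 box [ 58.4  98.  272.5] rot [ 3.14 -0.    2.79] F [ 0.2 -0.3 -0.2] M [-0.04 -0.01 -0.01] open 0.004 grip 0.0
turn units 0.03 shift units [-0.03  0.87  0.01]
[{'centre': [149.7, 344.5], 'score': 0.56}]
```

View pics/flap1.png

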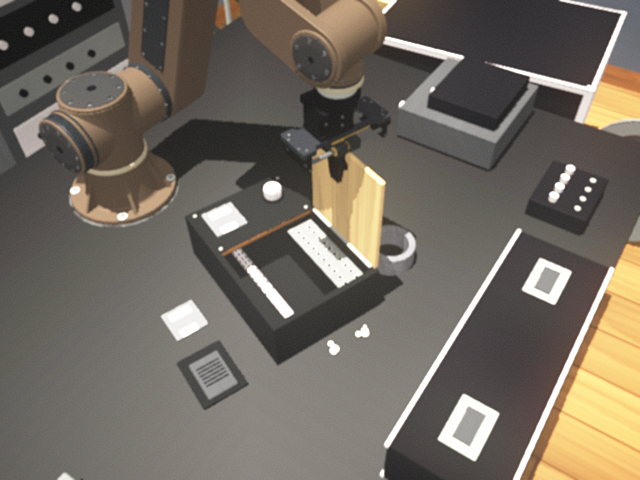

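The flap stands about upright around (348,205), with the finger tips against its inner face. I keep pushing.

```bash
python3 -m inch '[[[0,0.2,0],0,1],[[0,0.2,0],0,1],[[0,0.2,0],0,1],[[0,0.15,0],0,1],[[0,0.1,0],0,1],[[0,0,0],0,1],[[0,0,0],0,1],[[0,0,0],0,1],[[0,0,0],0,1],[[0,0,0],0,1]]'; python3 go.py 60 152 272
python3 - <<'E'
from fit import *
Q=[481.2,-20.8,-0.36]
rs=[]
for c in('scene','side'):
    p=shoot(c); r=eyes.spot_point('flap_edge',p)[0]; rs.append(ray(p,r['centre'])); print(r['score'],r['centre'][::-1],[ (a,proj(p,W(Q,edge(a)))[0]) for a in(1.75,1.85,1.95)])
print(tri(rs), W(Q,edge(1.85)))
E
```

```text
t: 7.55
eef_pos: [588.0, 96.7, 272.9]
tcp_rot: [3.141, 0.0, 2.783]
ft_force: [-0.1, -0.1, 0.6]
opening: 0.009
grip_force: 0.0
t 7.55 box [ 58.6 147.6 272.9] rot [3.14 0.   2.78] F [-0.1 -0.1  0.6] M [-0.07  0.01  0.01] open 0.009 grip 0.0
turn units 0.02 shift units [-0.02  0.07  0.01]
0.79 [357.2, 189.3] [(1.75, array([348.34, 185.25])), (1.85, array([358.93, 187.58])), (1.95, array([369.08, 190.5 ]))]
0.55 [369.6, 143.4] [(1.75, array([360.15, 145.38])), (1.85, array([369.34, 143.1 ])), (1.95, array([378.01, 141.91]))]
[601.54 112.18 325.3 ] [[597.33 117.4  321.67]]
```

```bash
python3 -m inch '[[[0,0.1,0],0,1],[[0,0,0],0,1],[[0,-0.5,0],0,1],[[0,-0.7,0],0,-0.87],[[0,-0.7,0],0,-0.87],[[0,-0.7,0],0,-0.87],[[0,-0.18,0],0,-0.87],[[0,0,0.5],0,-0.87],[[0,0,0],0,-0.87],[[0,0,0],0,-0.87]]'; python3 go.py 60 -13 250
python3 - <<'E'
from fit import *
Q=[481.2,-20.8,-0.36]
def tb(X): d=np.array(X)[:2]-Q[:2];c,s_=np.cos(Q[2]),np.sin(Q[2]);return np.round([c*d[0]+s_*d[1],-s_*d[0]+c*d[1]],1)
p=shoot('wrist','w1.png')
p2=shoot('side');p3=shoot('scene')
for c,q in(('wrist',p),('side',p2),('scene',p3)):
  for n,z in(('mic_tail',22.5),('mic_nose',22.5),('rifle_mic',22.5),('jack_panel',85),('cover_edge',115),('flap_edge',315)):
    r=eyes.spot_point(n,q)
    if r: print(c,n,r[0]['score'],np.round(r[0]['centre']),tb(atz(q,r[0]['centre'],z)))
im=cv2.cvtColor(p['pixels'],cv2.COLOR_RGB2BGR)
for L in([(-40,-105,115),(160,-105,115),(160,105,115),(-40,105,115)],[(-40,45,85),(160,45,85)],[(-136,-43.5,22.5),(144,-43.5,22.5)]):
    cv2.polylines(im,[proj(p,W(Q,L)).astype(int)],len(L)>2,(0,0,255),1)
cv2.imwrite('pics/w1f.png',im)
E
```

```text
t: 9.0
eef_pos: [532.1, -53.3, 243.6]
tcp_rot: [3.141, 0.001, 2.784]
ft_force: [0.4, -0.3, -0.4]
opening: 0.682
grip_force: 0.0
t 9.0 box [ 59.1 -12.4 243.6] rot [3.14 0.   2.78] F [ 0.4 -0.3 -0.4] M [-0.05  0.02 -0.02] open 0.682 grip 0.0
turn units 0.02 shift units [-0.02 -0.01 -0.11]
wrist mic_tail 0.7 [283. 280.] [143.3 -47.7]
wrist rifle_mic 0.63 [138. 282.] [ -0.3 -42.6]
wrist jack_panel 0.6 [216. 424.] [57.7 76.3]
wrist cover_edge 0.8 [ 86. 292.] [-40.3 -28.1]
side mic_nose 0.67 [240. 226.] [-147.8  -43.6]
side rifle_mic 0.61 [280. 263.] [ -4.6 -38.4]
side jack_panel 0.78 [253. 325.] [55.2 76.5]
side cover_edge 0.76 [236. 254.] [-43.1 -28.5]
side flap_edge 0.68 [142. 376.] [ 58.7 185.9]
scene mic_tail 0.69 [285. 256.] [143.5 -46.9]
scene mic_nose 0.3 [222. 201.] [ -14.3 -208.2]
scene rifle_mic 0.8 [232. 267.] [ -2.6 -41.5]
scene jack_panel 0.58 [246. 308.] [64.3 69. ]
scene cover_edge 0.56 [199. 274.] [-38.9 -22.3]
scene flap_edge 0.83 [191. 363.] [ 62.4 178.4]
```

View pics/w1f.png

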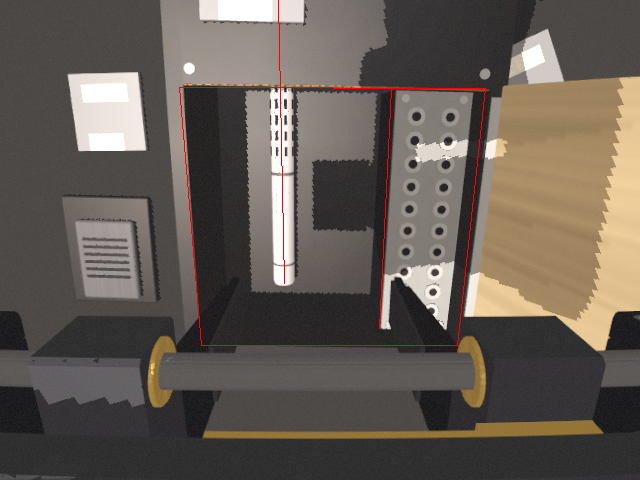

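```bash
python3 -m inch '[[[0,0,0.7],0,-0.86],[[0,0,0.7],0,-0.86],[[0,0,0.7],0,-0.86],[[0,0,0.5],0,-0.86],[[0,0,0.4],0,-0.86],[[0,0,0.2],0,-0.86],[[0,0,0.1],0,-0.86],[[0,0,0],0,-0.86],[[0,0,0],0,-0.86],[[0,0,0],0,-0.86]]'; python3 go.py 60 -12.5 16
```

```text
t: 11.3
eef_pos: [531.9, -53.8, 45.4]
tcp_rot: [3.141, 0.001, 2.783]
ft_force: [0.1, -0.4, -0.7]
opening: 0.929
grip_force: 0.0
t 11.3 box [ 59.1 -13.   45.4] rot [3.14 0.   2.78] F [ 0.1 -0.4 -0.7] M [ 0.04 -0.01  0.01] open 0.929 grip 0.0
turn units 0.02 shift units [-0.02  0.01  0.49]
```

```bash
python3 -m inch '[[[0,0,0.1],0,-0.86],[[0,0,0.1],0,-0.86],[[0,0,0.1],0,-0.86],[[0,0,0.1],0,-0.86],[[0,0,0.08],0,-0.86],[[0,0,0],0,-0.86],[[0,0,0],0,-0.86],[[0,0,0],0,-0.4],[[0,0,0],0,-0.2],[[0,0,0],0,0]]'; python3 go.py 60 -12.5 16
```

```text
t: 12.55
eef_pos: [531.6, -53.8, 16.2]
tcp_rot: [3.142, 0.0, 2.783]
ft_force: [-1.5, -0.3, 1.6]
opening: 0.672
grip_force: 0.8
t 12.55 box [ 58.9 -13.2  16.2] rot [3.14 0.   2.78] F [-1.5 -0.3  1.6] M [-0.26  0.11  0.05] open 0.672 grip 0.8
turn units 0.02 shift units [-0.02  0.01  0.  ]
```

```bash
python3 -m inch '[[[0,0,0],0,0.2],[[0,0,0],0,0.4],[[0,0,0],0,0.6],[[0,0,0],0,1],[[0,0,0],0,1],[[0,0,0],0,1],[[0,0,0],0,1],[[0,0,0],0,1],[[0,0,0],0,1],[[0,0,0],0,1]]'; python3 go.py 60 0 16
python3 - <<'E'
from h import *
p=shoot('side'); q=shoot('wrist')
a=np.hstack([p['pixels'][130:370,150:470],q['pixels'][::2,::2]])
cv2.imwrite('pics/g1.png',cv2.cvtColor(cv2.resize(a,(800,300)),cv2.COLOR_RGB2BGR))
E
```

```text
t: 13.8
eef_pos: [531.6, -53.7, 16.0]
tcp_rot: [3.141, -0.0, 2.783]
ft_force: [0.4, -0.6, 0.3]
opening: 0.219
grip_force: 29.7
t 13.8 box [ 58.7 -13.1  16. ] rot [ 3.14 -0.    2.78] F [ 0.4 -0.6  0.3] M [ 0.03 -0.11  0.06] open 0.219 grip 29.7
turn units 0.02 shift units [-0.02  0.22 -0.  ]
```

View pics/g1.png

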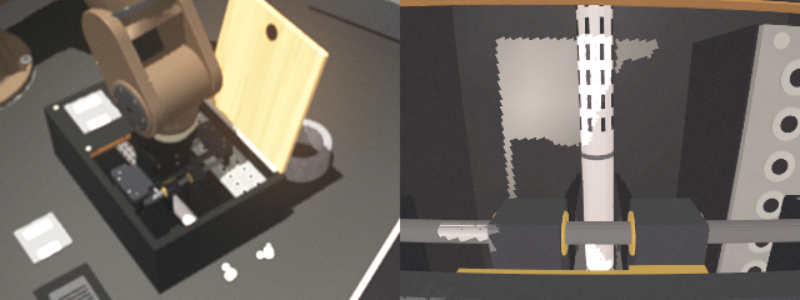

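```bash
python3 -m inch '[[[0,0,-0.1],0,1],[[0,0,-0.15],0,1],[[0,0.05,-0.2],0,1],[[0,0.1,-0.2],0,1],[[0,0.05,-0.2],0,1],[[0,0,-0.1],0,1],[[0,0,0],0,1],[[0,0,0],0,1],[[0,0,0],0,1],[[0,0,0],0,1]]'; python3 go.py 60 0 76
python3 - <<'E'
from h import *
p=shoot('side'); q=shoot('wrist')
for n in('mic_tail','mic_nose'):
  for k in(p,q): print(n,[(r['score'],r['centre']) for r in eyes.spot_point(n,k)[:1]])
a=np.hstack([p['pixels'][130:370,150:470],q['pixels'][::2,::2]])
cv2.imwrite('pics/g2.png',cv2.cvtColor(cv2.resize(a,(800,300)),cv2.COLOR_RGB2BGR))
E
```

```text
t: 15.15
eef_pos: [535.7, -42.5, 72.7]
tcp_rot: [-3.142, -0.001, 2.783]
ft_force: [1.0, 0.4, -1.7]
opening: 0.218
grip_force: 29.7
t 15.15 box [58.6 -1.2 72.7] rot [-3.14 -0.    2.78] F [ 1.   0.4 -1.7] M [-0.04 -0.05  0.04] open 0.218 grip 29.7
turn units 0.02 shift units [-0.02  0.02 -0.05]
mic_tail [(0.79, [301.9, 321.3])]
mic_tail []
mic_nose [(0.22, [371.7, 209.4])]
mic_nose []
```

View pics/g2.png

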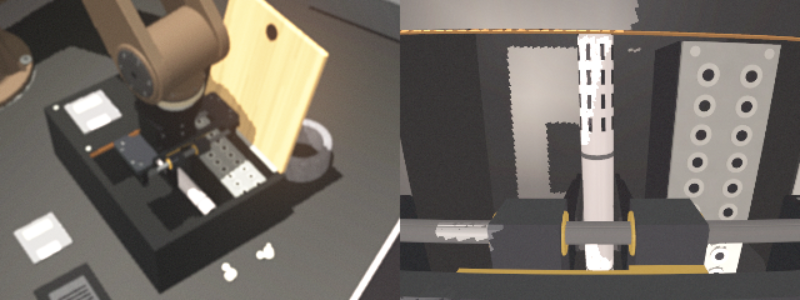

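```bash
python3 -m inch '[[[0,0,-0.1],0,1],[[0,0,-0.1],0,1],[[0,0,-0.05],0,1],[[0,0,-0.05],0,1],[[0,0,-0.05],0,1],[[0,0,-0.05],0,1],[[0,0,0],0,1],[[0,0,0],0,1],[[0,0,0],0,1],[[0,0,0],0,1]]'; python3 go.py 60 0 115
```

```text
t: 16.7
eef_pos: [535.7, -42.5, 97.0]
tcp_rot: [3.142, -0.0, 2.783]
ft_force: [1.0, -0.3, -3.2]
opening: 0.219
grip_force: 30.0
t 16.7 box [58.7 -1.1 97. ] rot [ 3.14 -0.    2.78] F [ 1.  -0.3 -3.2] M [-0.17 -0.16  0.06] open 0.219 grip 30.0
turn units 0.02 shift units [-0.02  0.02 -0.3 ]
```

```bash
python3 -m inch '[[[0,0,-0.08],0,1],[[0,0,-0.08],0,1],[[0,0,-0.08],0,1],[[0,0,-0.08],0,1],[[0,0,-0.09],0,1],[[0,0,-0.09],0,1],[[0,0,-0.09],0,1],[[0,0,-0.09],0,1],[[0,0,-0.09],0,1],[[0,0,0],0,1]]'; python3 go.py 60 0 143
python3 - <<'E'
from h import *
p=shoot('side'); q=shoot('wrist')
a=np.hstack([p['pixels'][130:370,150:470],q['pixels'][::2,::2]])
cv2.imwrite('pics/g3.png',cv2.cvtColor(cv2.resize(a,(800,300)),cv2.COLOR_RGB2BGR))
E
```

```text
t: 17.95
eef_pos: [536.1, -42.6, 143.7]
tcp_rot: [3.141, 0.001, 2.783]
ft_force: [0.8, -1.1, -2.7]
opening: 0.217
grip_force: 30.0
t 17.95 box [ 59.1  -1.  143.7] rot [3.14 0.   2.78] F [ 0.8 -1.1 -2.7] M [-0.16 -0.35 -0.06] open 0.217 grip 30.0
turn units 0.02 shift units [-0.01  0.02  0.01]
```

View pics/g3.png

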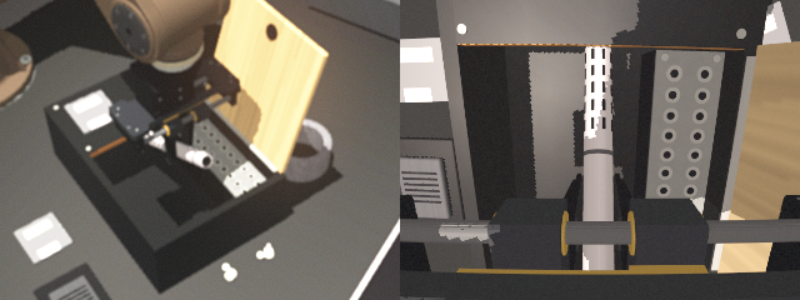

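```bash
python3 -m inch '[[[-0.15,0,-0.07],0,1],[[-0.25,0,-0.13],0,1],[[-0.3,0,-0.16],0,1],[[-0.3,0,-0.16],0,1],[[-0.3,0,-0.16],0,1],[[-0.3,0,-0.16],0,1],[[-0.25,0,-0.14],0,1],[[-0.1,0,-0.1],0,1],[[0,0,-0.2],0,1],[[0,0,0],0,1]]'; python3 go.py 60 0 143
python3 - <<'E'
from h import *
p=shoot('side'); q=shoot('scene')
for n in('mic_tail','mic_nose'): print(n,[(r[0]['score'],r[0]['centre']) for k in(p,q) for r in [eyes.spot_point(n,k)] if r])
a=np.hstack([p['pixels'][130:370,150:470],q['pixels'][100:340,150:470]])
cv2.imwrite('pics/g4.png',cv2.cvtColor(cv2.resize(a,(800,300)),cv2.COLOR_RGB2BGR))
E
```

```text
t: 19.3
eef_pos: [645.4, -83.5, 221.1]
tcp_rot: [3.141, 0.001, 2.783]
ft_force: [-0.5, 0.1, -1.9]
opening: 0.217
grip_force: 30.0
t 19.3 box [175.7  -0.8 221.1] rot [3.14 0.   2.78] F [-0.5  0.1 -1.9] M [-0.04 -0.08  0.01] open 0.217 grip 30.0
turn units 0.02 shift units [1.93 0.01 1.3 ]
mic_tail [(0.77, [271.5, 359.0]), (0.74, [275.3, 263.5])]
mic_nose [(0.58, [280.9, 281.5]), (0.82, [211.7, 280.7])]
```

View pics/g4.png

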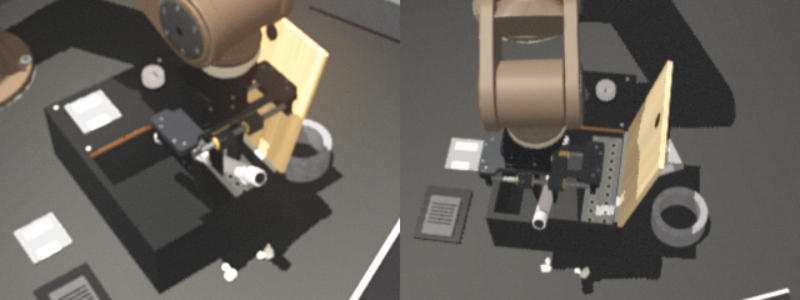

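Run:
```python
from h import *
np.set_printoptions(precision=0,suppress=True)
p=shoot('scene'); q=shoot('side')
for rc in [(165,115),(200,115),(250,115),(300,110),(275,70),(390,70),(290,163),(250,168),(238,187),(400,210)]: print(rc,atz(p,rc,0))
K=[]
for n in('mic_nose','mic_tail'):
    K.append(tri([ray(k,eyes.spot_point(n,k)[0]['centre']) for k in(p,q)])); print(n,K[-1])
d=K[1]-K[0]; print(np.linalg.norm(d),np.degrees(np.arcsin(d[2]/np.linalg.norm(d))))
```

```text
(165, 115) [ 135. -408.    0.]
(200, 115) [ 252. -418.    0.]
(250, 115) [ 404. -432.    0.]
(300, 110) [ 538. -456.    0.]
(275, 70) [ 446. -545.    0.]
(390, 70) [ 733. -561.   -0.]
(290, 163) [ 544. -330.    0.]
(250, 168) [ 438. -304.    0.]
(238, 187) [ 416. -253.    0.]
(400, 210) [ 832. -268.    0.]Traceback (most recent call last):
  File "<stdin>", line 7, in <module>
IndexError: list index out of range
```

```bash
python3 -m inch '[[[0,0,-0.5],0,1],[[0,0,-0.6],0,1],[[-0.1,-0.6,0],0,1],[[-0.1,-0.8,0],0,1],[[-0.1,-0.8,0],0,1],[[-0.1,-0.8,0],0,1],[[-0.1,-0.8,0],0,1],[[-0.1,-0.8,0],0,1],[[-0.1,-0.8,0],0,1],[[0,-0.5,0],0,1]]'; python3 -m inch '[[[0,0,0.4],0,1],[[0,0,0.6],0,1],[[0,0,0.6],0,1],[[0,0,0.6],0,1],[[0,0,0.2],0,1],[[0,0,0],0,1],[[0,0,0],0,1],[[0,0,0],0,1],[[0,0,0],0,1],[[0,0,0],0,1]]'
python3 - <<'E'
from h import *
p=shoot('side'); q=shoot('scene')
K=[]
for n in('mic_nose','mic_tail'):
    r=[(k,eyes.spot_point(n,k)) for k in(p,q)]; r=[ray(k,x[0]['centre']) for k,x in r if x]
    print(n,len(r), tri(r) if len(r)>1 else '')
a=np.hstack([p['pixels'],q['pixels']])
cv2.imwrite('pics/g5.png',cv2.cvtColor(cv2.resize(a,(800,300)),cv2.COLOR_RGB2BGR))
E
```

```text
t: 21.05
eef_pos: [559.6, -432.0, 285.5]
tcp_rot: [3.141, -0.0, 2.782]
ft_force: [0.3, -0.2, -2.1]
opening: 0.221
grip_force: 30.0
t: 22.3
eef_pos: [560.5, -429.8, 142.3]
tcp_rot: [-3.142, 0.0, 2.783]
ft_force: [-0.8, -0.6, -2.3]
opening: 0.217
grip_force: 30.0
mic_nose 1 
mic_tail 1
```

View pics/g5.png

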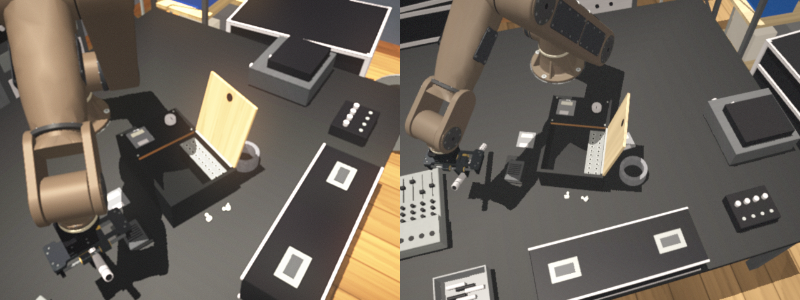

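```bash
python3 -m inch '[[[0.09,0.24,0.1],0,1],[[0.09,0.23,0.3],0,1],[[0,0,0.3],0,1],[[0,0,0.15],0,1],[[0,0,0.15],0,1],[[0,0,0.15],0,1],[[0,0,0.15],0,1],[[0,0,0.15],0,1],[[0,0,0.15],0,1],[[0,0,0],0,1]]'
```

```text
t: 23.85
eef_pos: [559.8, -399.2, 45.0]
tcp_rot: [3.141, -0.002, 2.783]
ft_force: [-0.8, -0.2, -1.5]
opening: 0.215
grip_force: 30.0
```

```bash
python3 -m inch '[[[0,0,0.12],0,1],[[0,0,0.12],0,1],[[0,0,0.1],0,1],[[0,0,0.1],0,1],[[0,0,0.1],0,1],[[0,0,0.07],0,1],[[0,0,0],0,1],[[0,0,0],0,1],[[0,0,0],0,1],[[0,0,0],0,1]]'; python3 -m inch '[[[0,0,-0.3],0,1],[[0,0,-0.6],0,1],[[0,0,-0.7],0,1],[[0,0,-0.7],0,1],[[0,0,-0.7],0,1],[[0,0,-0.7],0,1],[[0,0,-0.4],0,1],[[0,0,0],0,1],[[0,0,0],0,1],[[0,0,0],0,1]]'
python3 - <<'E'
from h import *
np.set_printoptions(precision=1,suppress=True)
p=shoot('side'); q=shoot('scene'); s=np.array(env.state()['eef_pos']); print(env.state()['moment'])
for n in('mic_nose','mic_tail'):
    r=[(k,eyes.spot_point(n,k)) for k in(p,q)]; print(n,[(x[0]['score'],x[0]['centre']) for k,x in r if x]); r=[ray(k,x[0]['centre']) for k,x in r if x]
    print(tri(r) if len(r)>1 else '')
u=np.array([.936,-.352,0])
for th in(0,.1,.3,.5):
    d=u*np.cos(th)+np.array([0,0,np.sin(th)]); g=s+[0,0,6.5]
    print(th,[(proj(k,g-196*d)[0],proj(k,g+84*d)[0]) for k in(p,q)])
a=np.hstack([p['pixels'],q['pixels']])
cv2.imwrite('pics/g6.png',cv2.cvtColor(cv2.resize(a,(800,300)),cv2.COLOR_RGB2BGR))
E
```

```text
t: 25.1
eef_pos: [560.2, -399.6, 9.5]
tcp_rot: [3.142, 0.0, 2.783]
ft_force: [-0.7, 0.8, -0.5]
opening: 0.217
grip_force: 30.0
t: 26.35
eef_pos: [560.0, -399.3, 254.0]
tcp_rot: [3.141, -0.002, 2.783]
ft_force: [0.3, -0.1, -2.2]
opening: 0.218
grip_force: 30.0
[-0.1 -0.1  0. ]
mic_nose [(0.4, [375.1, 209.8]), (0.8, [168.9, 127.1])]
[ 586.8 -343.9  364. ]
mic_tail [(0.61, [405.6, 181.6]), (0.87, [282.5, 88.6])]
[ 632.3 -426.6  258.6]
0 [(array([101.5, 276. ]), array([183.7, 408.6])), (array([125.6, 167.8]), array([ 87.1, 285.2]))]
0.1 [(array([105. , 284.2]), array([182.4, 405.4])), (array([128. , 173.8]), array([ 85.7, 283. ]))]
0.3 [(array([113.2, 301.8]), array([179.1, 397.4])), (array([131.8, 187.1]), array([ 83.3, 277.4]))]
0.5 [(array([122.4, 320.8]), array([174.6, 387.8])), (array([134.3, 202. ]), array([ 81.5, 270.4]))]
```

View pics/g6.png

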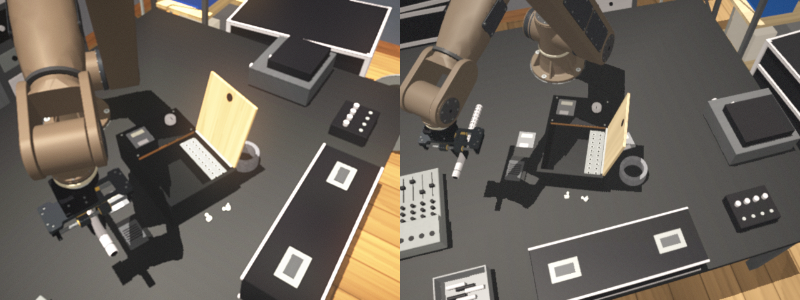

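Both views show the microphone level. In the scene picture the nose is at (127,169) and the tail at (89,283), close to the positions predicted for zero tilt. It is about 260 mm up, the flap is still open, and the bystanders are where they were.

```bash
python3 -c "
from cell import env
print(env.job_done())"
```

```text
the job is handed in; nothing more can be done
None
```

The job is handed in: the flap stays open, leaning back past upright, and the microphone came out tail first and is held level about 26 cm above the desk; I levelled it by lightly touching its nose to the bare desk, without letting go.

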